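# Get the espresso cup out from behind the jug and tamper

### The job

The espresso cup is at the far end of the white cup rack, with the milk frother jug and the tamper in its way. Stand the jug and the tamper aside on the cork mat, then take the cup out and set it gently, upright, in the middle of its saucer, without letting it drop. Then put the jug and the tamper back upright in the rack, each exactly where it stood at the start (they may be in either order), and keep the wooden bowl and the canister undisturbed.

Things in the scene. Friction and masses are not known exactly. Their poses are not given: they have to be found in the camera images.
- jug_mid (a point): Milk frother jug, loose, 0.35 kg: upright aluminium cylinder, diameter 60, to 100 mm above its foot; black lid (diameter 56) to 112, grey press button to 118 mm; no handle, small lip. Point: its centre, 59 mm above the foot; z up. Grip across the body about 26 mm above the point (clears the rack walls). Starts in the rack's nearest or middle place.
- tamper_mid (a point): Steel coffee tamper, loose, 0.4 kg, standing on its round base (diameter 58, 22 mm high); neck diameter 22; cylindrical handle diameter 32 from 38 to 90 mm above the foot (its top). Point: on the axis, 45 mm above the foot; z up. Grip the handle about 27 mm above the point. Starts in the rack's nearest or middle place, whichever the jug is not in.
- cup_mid (a point): White ceramic espresso cup, loose, 0.15 kg, open top, outer diameter 58 (foot 50), 56 mm high, wall 4. Small loop handle on its own +y side reaches 44 mm from the axis, roughly across the rack's lane. Point: its centre, 28 mm above the foot; z up. Starts at the rack's far end. Grip across its diameter along the lane (rack x), about 6 mm above the point, once the way is clear.
- rack: White plastic cup rack, fixed: open-topped lane 250 mm long along its own x (+x the far end), inner width 100. Origin: centre of underside. Floor 6 mm above the table, slatted side walls to 56 mm, end lips to only 11 mm. Places on its midline, to a few mm: nearest x = -86, middle -12 (jug and tamper, either order), far +56 (cup). Neighbours stand 5 to 19 mm apart.
- mat: Light brown cork mat, fixed on the table, 140 (own x) by 220 (own y) mm, 4 mm thick: the side area for putting things aside. Origin: centre of underside. Jug and tamper fit side by side, for instance at y = +50 and -50 mm. It lies left or right of the rack.
- saucer: White saucer, fixed, diameter 120; flat middle (diameter 80) 6 mm above the table, rim 11 mm. Origin: centre of underside. The cup goes in its middle. It lies on the side of the rack away from the mat.
- bowl: Small wooden bowl, loose bystander, 90 mm across and 36 mm high, standing towards the far side of the table. Origin at the centre of its underside. Leave alone.
- canister: Blue ceramic canister with a wooden cap, loose bystander, 68 mm in diameter and 110 mm high, standing towards the far side. Origin at the centre of its underside. Leave alone.
Things that resemble listed ones, but are neither listed nor needed, are in the scene too. What is shaped like the part that bears jug_mid but pink or yellow is not meant.

How it is judged:
By the outcome, as a careful person would: the job done as asked, in the order asked, and still so for the second after the job is handed in, with the robot touching nothing.
It also fails if it takes over 131 s, if anything falls off the work surface, if the arm or the gripper's body presses on something with over 40 N, if the wrist force passes 120 N, or if a joint passes its speed limit or range.

### The arm

A 7-joint arm with a two-finger parallel gripper is mounted at the origin on the work surface. World frame = base frame: x ahead of the robot, y to its left, z up, the work surface at z = 0. Lengths are in m, angles in rad, forces in N, time in s.
With the tool pointing down it reaches from about 0.425 to 0.875 m from the base axis. Payload 8.4 kg.
Tool frame: the origin (TCP) lies midway between the tips of the shut fingers; the grasp point (between the pads) lies 19 mm behind it; z points along the fingers, y is the line along which they close (so a half turn about z gives the same grasp; the last joint's range is limited). The gripper opens to 87 mm and grips with 3 to 60 N. Pads are 19 mm wide; open, the fingers measure 117 mm over their backs; the gripper's body (75 mm by 190 mm) begins 51 mm behind the grasp point.
Start: joints at [-1.327, 0.333, 0.04, 1.465, -0.013, 1.343, -0.059], TCP at [0.218, 0.612, 0.223] pointing down, gripper open.
Joint ranges: [-2.58, 2.58], [-0.38, 2.09], [-1.3, 1.39], [0.25, 2.4], [-1.5, 4.64], [0.08, 2.09], [-2.65, 2.65]. Speed limits (rad/s): [2.22, 2.22, 2.79, 2.79, 3.14, 3.14, 3.14].

### API

Orientations are given as a unit quaternion [w, x, y, z].
In Python, from bench import arm, optics, sign_off gives the robot as it stands.
- The arm moves only by the tool drive_tool, never from a script. Its argument "motion" is a list of rows, each a list of 5 numbers: the closure, from 0 (fully open) to 1 (shut), then the shift along the tool's x, y, z in mm, then the turn about the tool's z in rad. In form: [[gripper, x, y, z, yaw], ...]. A call has 1 to 20 rows; each row is the pose to reach, as a shift and turn from the pose commanded when the call began, along the tool's axes at that moment; what a row does not reach only later rows make up. A row lasts 1/8 s, in which the tool goes at most 62.5 mm and 10.7 degrees, less where a joint would pass 70% of its speed; a pose out of reach is approached as far as the arm can. A call with a gripper value outside its range is refused whole. The fingers move at their own pace and stop on an object; "squeeze" is the grip in N (left out, the last holds). Time passes only in rows, so rows that repeat a pose let the fingers close. It gives the time, the measured TCP pose, the force, the opening and the grip force at its end, in the units of the state.
- arm.sense(): the state, without advancing time (a new reading comes with each control period).
- optics.capture(name): name is "scene" or "top" or "wrist"; returns a dict with "image" (480x640x3 uint8, blue, green, red), "depth" (480x640 float32, m along the optical axis (not along the pixel's ray), 0 where there is no reading), "fx", "fy", "cx", "cy" (pixels), "D" ([k1, k2, p1, p2, k3] as OpenCV has them; the pictures are not rectified), "origin" and "orientation" of the camera in the world. Camera axes: x right, y up, looking along -z (the intrinsics and any distortion apply to the point x, -y, -z); pixel columns grow to the right and rows downward; lengths in m; the calibration is good to about 2 mm. A picture is of the moment at which its call begins.
- sign_off(): hands the job in; it is judged then, once.
The state is a dict: "clock": time; "q": joint angles; "dq": joint speeds; "tau": joint torques, N m; "eef_pos": TCP position; "tool_rot": TCP orientation; "force": force on the tool from outside, world axes, zero at the start; "torque": the same for the moment, N m; "grip_width": finger opening in m; "grip_force": force on a finger pad.
Only numpy, scipy, OpenCV 4.12 (cv2) and the standard library are available. Lean on these libraries where they do the work, as an engineer would, in place of code of your own. Each camera call takes 0.05 s, during which the arm holds its last target. There are 200 camera calls.

## Working session

There is one attempt and no reset: what is moved stays moved. The work goes in short steps, Python scripts to look and compute and a tool call to move; the robot and the scene stay as the last step left them, time stands still between calls to the robot, and variables do not carry over. Pictures are saved under pics/ and viewed, at most 14 in all, crops included, and the job is handed in when it is done.

Besides the shell and the picture viewer there is one more tool, called in YAML: its name, and indented under it one key for each argument. drive_tool: Moves the arm, as the interface text tells. Its arguments: {"type":"object","properties":{"motion":{"type":"array"},"squeeze":{"type":"number"}},"required":["motion"]}

```bash
mkdir -p pics; cat > h.py <<'E'
import numpy as np, cv2
from scipy.spatial.transform import Rotation as R
from bench import arm, optics
def rot(q): return R.from_quat([q[1],q[2],q[3],q[0]]).as_matrix()
def cloud(c):
    h,w=c["depth"].shape
    u,v=np.meshgrid(np.arange(w),np.arange(h))
    K=np.array([[c["fx"],0,c["cx"]],[0,c["fy"],c["cy"]],[0,0,1.]])
    n=cv2.undistortPoints(np.stack([u,v],-1).reshape(-1,1,2).astype(np.float64),K,np.array(c["D"],float)).reshape(h,w,2)
    d=c["depth"]
    P=np.stack([n[...,0]*d,-n[...,1]*d,-d],-1)
    W=P@rot(c["orientation"]).T+np.array(c["origin"])
    W[d<=0]=np.nan
    return W
E
python3 - <<'E'
from h import *
s=arm.sense(); print({k:np.round(v,4) for k,v in s.items()})
print(rot(s["tool_rot"]).round(3))
for n in("top","scene"):
    c=optics.capture(n); cv2.imwrite(f"pics/{n}0.png",c["image"]); np.save(f"{n}0.npy",cloud(c)); print(n,c["origin"],c["fx"],c["D"])
E
```

```text
{'clock': np.float64(0.0), 'q': array([-1.3272,  0.3339,  0.0398,  1.4663, -0.0134,  1.3433, -0.0585]), 'dq': array([ 0.0009, -0.0002,  0.0007, -0.0005,  0.0003,  0.001 , -0.0005]), 'tau': array([-8.00000e-04, -6.56341e+01,  1.33480e+00, -4.03817e+01,
       -5.97000e-02,  4.43000e-02,  1.00000e-04]), 'eef_pos': array([0.2183, 0.6117, 0.2217]), 'tool_rot': array([-1.000e-04,  1.706e-01,  9.853e-01, -8.000e-04]), 'force': array([0.7976, 0.3662, 0.1222]), 'torque': array([-0.0181, -0.038 ,  0.0263]), 'grip_force': np.float64(0.0), 'grip_width': np.float64(0.0872)}
[[-0.942  0.336 -0.   ]
 [ 0.336  0.942 -0.002]
 [-0.    -0.002 -1.   ]]
top [ 0.44208757 -0.00744893  1.03482481] 491.64719023636155 [0.01447868 0.         0.         0.         0.        ]
scene [ 1.04686813 -0.45054157  0.83348281] 595.2406786000064 [-0.15531535  0.          0.          0.          0.        ]
```

View pics/top0.png

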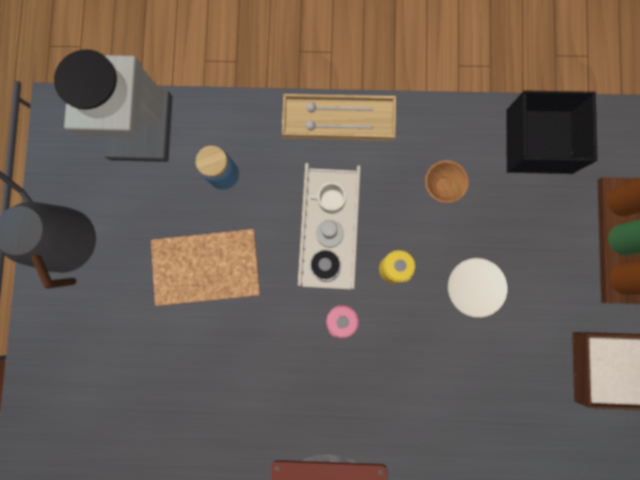

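View pics/scene0.png

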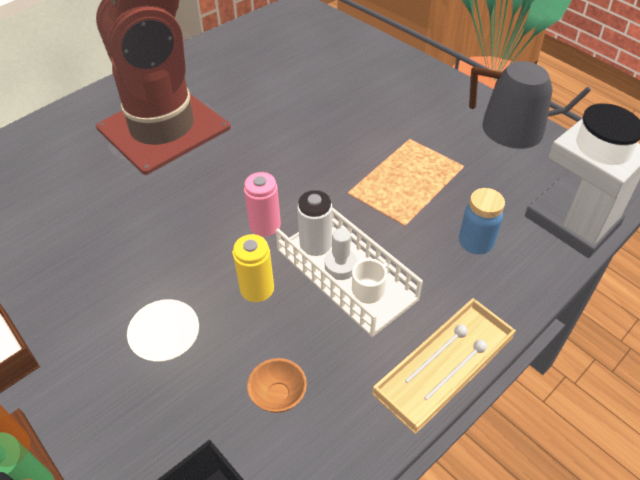

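The top view (up is +x, left is +y) shows the jug at (325,264) in the nearest place, the tamper at (330,231) in the middle and the cup at (332,198) at the far end with its handle to the left. The mat is at (205,267), the saucer at (478,288), the bowl at (447,181) and the canister at (212,160). Pink (342,322) and yellow (398,266) decoys stand close to the rack.

```bash
python3 - <<'E'
from h import *
W=np.load("top0.npy"); S=np.load("scene0.npy")
im=cv2.imread("pics/top0.png")
def reg(u,v,r,zl,zh,W=W):
    P=W[max(v-r,0):v+r,max(u-r,0):u+r].reshape(-1,3); return P[(P[:,2]>zl)&(P[:,2]<zh)]
def circ(n,P):
    (x,y),r=cv2.minEnclosingCircle((P[:,:2]*1000).astype(np.float32)); print(n,len(P),"c",np.round([x,y],1),"r",round(r,1),"mean",(P.mean(0)*1000).round(1),"med z",round(np.median(P[:,2])*1000,1))
print("table",np.nanmedian(W[380:440,150:250,2]))
circ("jug lid",reg(325,264,24,.108,.135))
circ("jug button",reg(325,264,24,.120,.135))
circ("tamper top",reg(330,231,16,.085,.105))
circ("tamper base",reg(330,231,18,.018,.038))
circ("cup rim",reg(332,198,18,.056,.070))
circ("pink",reg(342,322,22,.09,.13)); circ("yellow",reg(398,266,22,.09,.13))
circ("saucer",reg(478,288,36,.004,.02)); circ("bowl",reg(447,181,28,.028,.045)); circ("can",reg(212,160,22,.1,.13))
# mat by colour
hsv=cv2.cvtColor(im,cv2.COLOR_BGR2HSV)
m=(hsv[...,1]>70)&(hsv[...,0]<25); m[:220]=0; m[320:]=0; m[:,:145]=0; m[:,270:]=0
r=cv2.minAreaRect((W[m][:,:2]*1000).astype(np.float32)); print("mat",r,np.nanmedian(W[m][:,2]))
# rack walls tops
sub=W[155:300,290:370].reshape(-1,3); P=sub[(sub[:,2]>.048)&(sub[:,2]<.066)]
fl=np.zeros(W.shape[:2],bool); fl[155:300,290:370]=True
white=(hsv[...,1]<60)&(hsv[...,2]>150)&fl&(W[...,2]>.003)
for nm,k in(("white",white),("low",white&(W[...,2]<.02))):
    print(nm,cv2.minAreaRect((W[k][:,:2]*1000).astype(np.float32)))
wt=white&(W[...,2]>.05)&(W[...,2]<.065)
for x in np.arange(.49,.76,.04):
    k=wt&(abs(W[...,0]-x)<.008); y=np.sort(W[k][:,1])*1000; print(round(x,2),y[:3].round(),y[-3:].round(),len(y))
b=cv2.resize(im[150:340,280:420],None,fx=4,fy=4,interpolation=cv2.INTER_CUBIC)[:,:]
cv2.imwrite("pics/b.png",cv2.resize(im[155:300,290:430],None,fx=4,fy=4,interpolation=cv2.INTER_CUBIC))
E
```

```text
table 0.00020500461622696697
jug lid 695 c [507.  17.] r 29.2 mean [506.7  17.2 119. ] med z 118.6
jug button 186 c [506.2  16. ] r 26.4 mean [507.1  17.7 123.1] med z 123.2
tamper top 212 c [578.6  12. ] r 15.7 mean [577.8  11.9  95.3] med z 95.8
tamper base 366 c [585.6  10.9] r 35.6 mean [573.9  12.1  28.1] med z 28.3
cup rim 187 c [649.6   9.9] r 29.0 mean [649.7   9.8  61.6] med z 61.7
pink 798 c [400.8 -17.9] r 30.8 mean [402.1 -17.7 111.6] med z 112.2
yellow 783 c [ 508.6 -123.3] r 30.6 mean [ 508.2 -121.3  111.3] med z 112.2
saucer 2584 c [ 478.6 -301.6] r 97.4 mean [ 476.2 -296.1    8. ] med z 7.7
bowl 454 c [ 691.  -225.7] r 44.8 mean [ 695.8 -229.1   34.5] med z 35.0
can 772 c [701.5 245.4] r 30.9 mean [700.7 244.2 110. ] med z 110.3
mat ((501.51739501953125, 275.5002746582031), (136.62503051757812, 221.13551330566406), 8.336442947387695) 0.004413612760754804
white ((595.2680053710938, 15.810688018798828), (116.92668914794922, 259.23699951171875), 88.48236083984375)
low ((595.622314453125, 17.968830108642578), (114.3172836303711, 259.60491943359375), 88.9833984375)
0.49 [-39. -39. -39.] [70. 71. 71.] 52
0.53 [-40. -40. -40.] [70. 70. 70.] 51
0.57 [-41. -41. -41.] [67. 69. 69.] 48
0.61 [-42. -42. -42.] [67. 67. 67.] 46
0.65 [-44. -44. -43.] [66. 66. 66.] 90
0.69 [-45. -44. -44.] [65. 66. 66.] 47
0.73 [] [] 0
```

View pics/b.png

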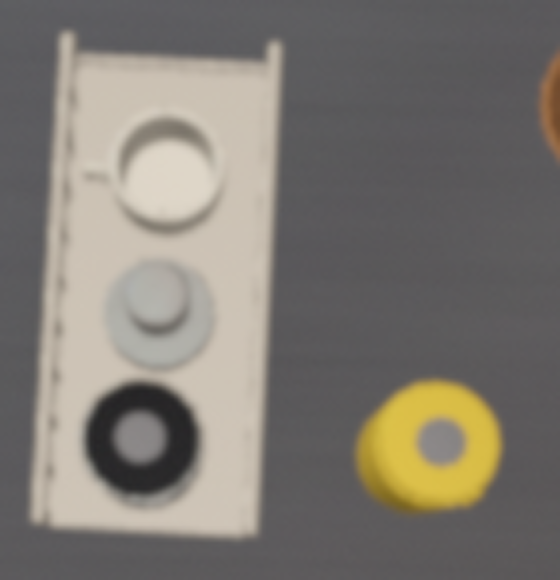

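```bash
cat >> h.py <<'E'
def go(x,y,z,ang):
    "tool-frame shift (mm) and yaw to reach TCP x,y,z mm with tool y at world angle ang deg"
    s=arm.sense(); M=rot(s["tool_rot"]); d=M.T@(np.array([x,y,z])-1000*np.array(s["eef_pos"]))
    a=np.degrees(np.arctan2(M[1,1],M[0,1])); print("shift",d.round(1),"yaw",round(-np.radians(ang-a),4),"clock",round(float(s["clock"]),2))
E
python3 - <<'E'
from h import *
W=np.load("top0.npy"); S=np.load("scene0.npy")
P=W[252:324,442:514].reshape(-1,3); P=P[P[:,2]>.004]; c=P.mean(0)
for _ in range(3):
    P=P[np.hypot(*(P[:,:2]-c[:2]).T)<.066]; c=P.mean(0)
print("saucer top",c*1000,len(P))
def near(n,W,x,y,r,zl,zh):
    P=W.reshape(-1,3); P=P[np.isfinite(P[:,0])]; P=P[(np.hypot(P[:,0]-x,P[:,1]-y)<r)&(P[:,2]>zl)&(P[:,2]<zh)]
    if len(P)<5: print(n,len(P));return
    (a,b),rr=cv2.minEnclosingCircle((P[:,:2]*1000).astype(np.float32)); print(n,len(P),round(a,1),round(b,1),round(rr,1),(P.mean(0)*1000).round(1))
near("saucer scene",S,.477,-.297,.066,.004,.02)
near("jug scene",S,.507,.017,.034,.113,.14)
near("tamper scene",S,.578,.012,.02,.088,.11)
near("cup scene",S,.650,.01,.033,.056,.07)
near("table scene",S,.3,.2,.03,-.02,.02)
P=np.vstack([W.reshape(-1,3),S.reshape(-1,3)]);P=P[np.isfinite(P[:,0])]
k=P[(P[:,1]>.35)&(P[:,1]<.75)&(P[:,0]>.1)&(P[:,0]<.62)&(P[:,2]>.02)]
print("kettle",k.min(0),k.max(0))
M=W[225:310,145:265].reshape(-1,3);
for y in(.19,.23,.275,.32,.36):
    m=M[(abs(M[:,1]-y)<.006)&(M[:,2]>.002)&(M[:,2]<.008)]; print(y,m[:,0].min(),m[:,0].max())
go(507,17,200,88.55); go(330,330,230,80)
E
```

```text
saucer top [ 475.94107109 -295.946783      8.03071263] 2542
saucer scene 3168 477.7 -298.1 64.8 [ 474.5 -294.9    7.5]
jug scene 633 505.5 16.6 29.4 [509.1  15.4 118.7]
tamper scene 242 579.3 12.6 16.3 [580.5  10.5  94.7]
cup scene 324 648.2 10.5 31.2 [650.    9.2  60.5]
table scene 397 300.1 200.0 29.9 [300.1 199.6  -1.2]
kettle [0.10106602 0.50592809 0.02000971] [0.61997533 0.69897538 0.15828507]
0.19 0.4197187881589674 0.5906690439119875
0.23 0.4186248519109396 0.5897911688025557
0.275 0.4131133876411074 0.5884547837642706
0.32 0.4117124784101744 0.5894010171481929
0.36 0.4107298878288 0.5885470563524366
shift [-471.8 -463.1   22.5] yaw -0.3175 clock 0.1
shift [-199.9 -227.9   -7.9] yaw -0.1683 clock 0.1
```

drive_tool:
  motion:
    - [0,-40,-46,0,0]
    - [0,-80,-92,0,-0.1]
    - [0,-120,-137,0,-0.2]
    - [0,-160,-183,0,-0.3]
    - [0,-200,-228,0,-0.317]
    - [0,-245,-267,0,-0.317]
    - [0,-290,-306,0,-0.317]
    - [0,-335,-345,0,-0.317]
    - [0,-380,-384,5,-0.317]
    - [0,-425,-423,10,-0.317]
    - [0,-450,-445,16,-0.317]
    - [0,-472,-463,22,-0.317]
    - [0,-472,-463,22,-0.317]
    - [0,-472,-463,22,-0.317]
    - [0,-472,-463,22,-0.317]
  squeeze: 20

```text
clock: 1.98
eef_pos: [0.5071, 0.0185, 0.2006]
tool_rot: [-0.0, 0.012, 1.0, 0.0]
force: [-0.5, 0.9, -0.1]
grip_width: 0.0871
grip_force: 0.0
```

```bash
python3 - <<'E'
from h import *
go(507,17,73,88.55); print(arm.sense()["eef_pos"])
c=optics.capture("wrist"); cv2.imwrite("pics/w1.png",c["image"]); W=cloud(c); np.save("w1.npy",W); print(c["origin"])
def near(n,W,x,y,r,zl,zh):
    P=W.reshape(-1,3); P=P[np.isfinite(P[:,0])]; P=P[(np.hypot(P[:,0]-x,P[:,1]-y)<r)&(P[:,2]>zl)&(P[:,2]<zh)]
    if len(P)<5: print(n,len(P));return
    (a,b),rr=cv2.minEnclosingCircle((P[:,:2]*1000).astype(np.float32)); print(n,len(P),round(a,1),round(b,1),round(rr,1),(P.mean(0)*1000).round(1))
near("jug lid",W,.507,.017,.034,.11,.14)
near("tamper",W,.578,.012,.02,.088,.11)
near("cup",W,.650,.01,.033,.056,.07)
E
```

```text
shift [  0.   -1.6 127.6] yaw 0.0011 clock 1.98
[0.50709041 0.01850293 0.20064115]
[0.43630415 0.0208789  0.3627058 ]
jug lid 6224 505.7 18.1 28.0 [503.8  18.2 118.7]
tamper 253 567.3 13.5 12.5 [564.   13.6  92.6]
cup 694 647.3 10.7 28.9 [631.5   9.8  60.8]
```

drive_tool:
  motion:
    - [0,0,-1,40,0]
    - [0,0,-1,80,0]
    - [0,0,-1,110,0]
    - [0,0,-1,128,0]
    - [0,0,-1,128,0]
    - [0.5,0,-1,128,0]
    - [0.5,0,-1,128,0]
    - [0.5,0,-1,128,0]
    - [0.5,0,-1,128,0]
    - [0.5,0,-1,128,0]
    - [0.5,0,-1,128,0]
  squeeze: 20

```text
clock: 3.4
eef_pos: [0.5078, 0.0167, 0.073]
tool_rot: [0.0, 0.013, 1.0, 0.0]
force: [-0.7, 1.3, 5.7]
grip_width: 0.0596
grip_force: 20.0
```

drive_tool:
  motion:
    - [0.5,0,0,-30,0]
    - [0.5,0,0,-70,0]
    - [0.5,0,0,-95,0]
    - [0.5,1,20,-95,0]
    - [0.5,4,60,-95,0]
    - [0.5,8,115,-95,0]
    - [0.5,12,170,-95,0]
    - [0.5,15,225,-95,0]
    - [0.5,19,275,-95,0]
    - [0.5,21,300,-90,0]
    - [0.5,21,308,-80,0]
    - [0.5,21,308,-50,0]
    - [0.5,21,308,-20,0]
    - [0.5,21,308,-8,0]
    - [0.5,21,308,-2,0]
    - [0.5,21,308,1,0]
    - [0.5,21,308,1.5,0]
    - [0.5,21,308,1.5,0]

```text
clock: 5.65
eef_pos: [0.4946, 0.3251, 0.0717]
tool_rot: [0.0, 0.013, 1.0, 0.0]
force: [0.1, -0.6, -3.0]
grip_width: 0.0596
grip_force: 20.0
```

drive_tool:
  motion:
    - [0.5,0,0,0.6,0]
    - [0.5,0,0,1,0]
    - [0.5,0,0,1,0]

```text
clock: 6.02
eef_pos: [0.4948, 0.3252, 0.071]
tool_rot: [0.0, 0.013, 1.0, 0.0]
force: [-1.9, -2.2, 6.2]
grip_width: 0.0595
grip_force: 20.0
```

drive_tool:
  motion:
    - [0,0,0,0,0]
    - [0,0,0,0,0]
    - [0,0,0,0,0]
    - [0,0,0,-25,0]
    - [0,0,0,-60,0]
    - [0,0,0,-100,0]
    - [0,-18,-60,-120,0]
    - [0,-36,-120,-120,0]
    - [0,-53,-180,-120,0]
    - [0,-70,-240,-120,0]
    - [0,-84,-285,-120,0]
    - [0,-92,-311,-120,0]
    - [0,-92,-311,-120,0]
    - [0,-92,-311,-120,0]
    - [0,-92,-311,-120,0]

```text
clock: 7.9
eef_pos: [0.5781, 0.0133, 0.19]
tool_rot: [-0.0, 0.012, 1.0, 0.0]
force: [0.1, -0.2, 0.3]
grip_width: 0.0873
grip_force: 0.0
```

```bash
cat >> h.py <<'E'
def near(n,W,x,y,r,zl,zh):
    P=W.reshape(-1,3); P=P[np.isfinite(P[:,0])]; P=P[(np.hypot(P[:,0]-x,P[:,1]-y)<r)&(P[:,2]>zl)&(P[:,2]<zh)]
    if len(P)<5: print(n,len(P));return
    (a,b),rr=cv2.minEnclosingCircle((P[:,:2]*1000).astype(np.float32)); print(n,len(P),"c",round(a,1),round(b,1),"r",round(rr,1),"mean",(P.mean(0)*1000).round(1))
E
python3 - <<'E'
from h import *
print(arm.sense()["eef_pos"])
W=cloud(optics.capture("wrist"))
near("tamper",W,.579,.012,.022,.085,.11); near("cup",W,.650,.01,.033,.056,.07)
S=cloud(optics.capture("scene")); near("jug",S,.495,.325,.035,.112,.14)
go(578.8,12,59,88.55)
E
```

```text
[0.57806982 0.01327519 0.18995822]
tamper 1867 c 577.2 13.1 r 16.0 mean [575.6  13.2  94.9]
cup 706 c 645.4 10.9 r 28.5 mean [629.4  11.3  60.8]
jug 395 c 494.3 323.9 r 29.9 mean [496.  322.7 116.1]
shift [ -0.7  -0.9 131. ] yaw 0.0014 clock 8.0
```

drive_tool:
  motion:
    - [0,0,-0.5,50,0]
    - [0,0,-0.5,95,0]
    - [0,0,-0.5,120,0]
    - [0,0,-0.5,131,0]
    - [0,0,-0.5,131,0]
    - [0.8,0,-0.5,131,0]
    - [0.8,0,-0.5,131,0]
    - [0.8,0,-0.5,131,0]
    - [0.8,0,-0.5,131,0]
    - [0.8,0,-0.5,131,0]
    - [0.8,0,-0.5,131,0]
    - [0.8,0,-0.5,131,0]
    - [0.8,0,-0.5,131,0]
  squeeze: 25

```text
clock: 9.62
eef_pos: [0.5783, 0.0114, 0.059]
tool_rot: [0.0, 0.013, 1.0, 0.0]
force: [0.2, 0.8, -0.5]
grip_width: 0.0317
grip_force: 25.0
```

drive_tool:
  motion:
    - [0.8,0,0,-30,0]
    - [0.8,0,0,-70,0]
    - [0.8,0,0,-95,0]
    - [0.8,6,20,-95,0]
    - [0.8,25,70,-95,0]
    - [0.8,42,120,-95,0]
    - [0.8,60,170,-95,0]
    - [0.8,72,200,-95,0]
    - [0.8,76,211,-90,0]
    - [0.8,76,211,-70,0]
    - [0.8,76,211,-40,0]
    - [0.8,76,211,-15,0]
    - [0.8,76,211,-4,0]
    - [0.8,76,211,0,0]
    - [0.8,76,211,2,0]
    - [0.8,76,211,2.5,0]
    - [0.8,76,211,2.5,0]

```text
clock: 11.75
eef_pos: [0.508, 0.2242, 0.0571]
tool_rot: [0.0, 0.013, 1.0, 0.0]
force: [-0.1, 0.6, -4.2]
grip_width: 0.0313
grip_force: 24.9
```

drive_tool:
  motion:
    - [0.8,0,0,0.5,0]
    - [0.8,0,0,0.8,0]
    - [0.8,0,0,0.8,0]

```text
clock: 12.12
eef_pos: [0.5082, 0.2244, 0.0569]
tool_rot: [0.0, 0.013, 1.0, 0.001]
force: [-1.9, -0.8, 7.9]
grip_width: 0.0312
grip_force: 25.0
```

drive_tool:
  motion:
    - [0,0,0,0,0]
    - [0,0,0,0,0]
    - [0,0,0,0,0]
    - [0,0,0,-25,0]
    - [0,0,0,-60,0]
    - [0,0,0,-100,0]
    - [0,0,0,-140,0]
    - [0,0,0,-140,0]

```text
clock: 13.12
eef_pos: [0.5094, 0.2247, 0.1989]
tool_rot: [0.002, 0.013, 1.0, 0.002]
force: [0.4, 0.8, -0.1]
grip_width: 0.0866
grip_force: 0.0
```

```bash
python3 - <<'E'
from h import *
print(arm.sense()["q"])
c=optics.capture("top"); T=cloud(c); near("jug",T,.495,.325,.035,.112,.14)
near("cup",T,.650,.01,.033,.056,.07)
S=cloud(optics.capture("scene")); near("tamper",S,.508,.225,.022,.082,.11);near("cup S",S,.650,.01,.033,.056,.07)
near("cup base S",S,.650,.01,.029,.04,.058)
go(649.5,10.5,200,-1.45);go(649.5,10.5,200,178.55)
E
```

```text
[-0.92564266  0.15727079  0.48228693  1.75368722 -0.07781222  1.24367979
  1.12092335]
jug 0
cup 184 c 649.1 9.4 r 29.0 mean [649.7   9.4  61.7]
tamper 190 c 508.8 222.5 r 17.2 mean [511.4 221.1  90.7]
cup S 309 c 648.5 10.5 r 30.6 mean [650.4   9.1  60.8]
cup base S 402 c 649.8 9.8 r 28.8 mean [650.4   9.9  49.2]
shift [-147.3 -209.8   -4.5] yaw 1.5703 clock 13.22
shift [-147.3 -209.8   -4.5] yaw -1.5713 clock 13.22
```

drive_tool:
  motion:
    - [0,-15,-20,0,0.17]
    - [0,-30,-42,0,0.34]
    - [0,-45,-64,0,0.51]
    - [0,-60,-86,0,0.68]
    - [0,-75,-107,0,0.85]
    - [0,-90,-128,0,1.02]
    - [0,-105,-150,0,1.19]
    - [0,-120,-170,0,1.36]
    - [0,-135,-192,0,1.53]
    - [0,-147,-210,-3,1.57]
    - [0,-147,-210,-3,1.57]
    - [0,-147,-210,-3,1.57]
    - [0,-147,-210,-3,1.57]

```text
clock: 14.85
eef_pos: [0.6488, 0.0116, 0.1983]
tool_rot: [-0.0, 0.715, 0.699, -0.0]
force: [0.2, 0.4, -0.7]
grip_width: 0.0873
grip_force: 0.0
```

```bash
python3 - <<'E'
from h import *
print(arm.sense()["q"][-1],arm.sense()["eef_pos"])
c=optics.capture("wrist"); cv2.imwrite("pics/w2.png",c["image"]); W=cloud(c);near("cup",W,.650,.01,.034,.055,.07)
go(649.5,10.2,22,-1.45)
E
```

```text
0.1349479327803511 [0.64876754 0.01158136 0.19827799]
cup 1434 c 648.3 10.7 r 29.0 mean [648.4  10.6  61. ]
shift [ -1.3   0.8 176.5] yaw 0.0021 clock 14.9
```

View pics/w2.png

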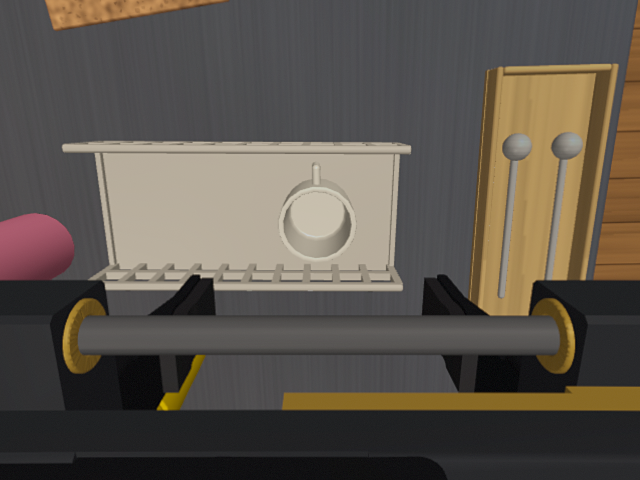

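The wrist view shows the cup alone at (317,220) in the lane with its handle across the lane. The fingers are lined up left and right of it.

drive_tool:
  motion:
    - [0,-1,0,55,0]
    - [0,-1,0,105,0]
    - [0,-1,0,140,0]
    - [0,-1,0,165,0]
    - [0,-1,0,176,0]
    - [0,-1,0,176,0]
    - [0.5,-1,0,176,0]
    - [0.5,-1,0,176,0]
    - [0.5,-1,0,176,0]
    - [0.5,-1,0,176,0]
    - [0.5,-1,0,176,0]
    - [0.5,-1,0,176,0]
    - [0.5,-1,0,176,0]
  squeeze: 12

```text
clock: 16.52
eef_pos: [0.6492, 0.0094, 0.0231]
tool_rot: [-0.0, 0.716, 0.698, 0.0]
force: [-2.1, 0.1, 5.5]
grip_width: 0.0568
grip_force: 12.0
```

```bash
python3 - <<'E'
from h import *
go(475.5,-296.5,22,-1.45)
W=cloud(optics.capture("wrist"));near("cup",W,.650,.01,.034,.055,.07)
E
```

```text
shift [-310.1 -166.     1. ] yaw 0.0003 clock 16.52
cup 5150 c 650.1 16.0 r 32.7 mean [650.2  19.2  60.8]
```

drive_tool:
  motion:
    - [0.5,0,0,-15,0]
    - [0.5,0,0,-50,0]
    - [0.5,0,0,-95,0]
    - [0.5,0,0,-135,0]
    - [0.5,0,0,-155,0]
    - [0.5,-20,-11,-155,0]
    - [0.5,-60,-32,-155,0]
    - [0.5,-105,-56,-155,0]
    - [0.5,-150,-80,-155,0]
    - [0.5,-195,-104,-155,0]
    - [0.5,-240,-128,-155,0]
    - [0.5,-280,-150,-155,0]
    - [0.5,-300,-161,-155,0]
    - [0.5,-310,-166,-155,0]
    - [0.5,-310,-166,-155,0]
    - [0.5,-310,-166,-155,0]

```text
clock: 18.58
eef_pos: [0.476, -0.2953, 0.1773]
tool_rot: [-0.0, 0.715, 0.699, -0.0]
force: [-0.2, -0.7, -1.6]
grip_width: 0.0567
grip_force: 12.0
```

```bash
python3 - <<'E'
from h import *
s=arm.sense();print(s["eef_pos"],s["grip_width"],s["force"])
c=optics.capture("wrist"); cv2.imwrite("pics/w3.png",c["image"]); W=cloud(c); 
near("saucer",W,.476,-.2965,.07,.004,.02)
im=cv2.imread("pics/top0.png"); T=np.load("top0.npy")
sub=im[250:325,440:516]; g=(cv2.cvtColor(sub,cv2.COLOR_BGR2GRAY)>140).astype(np.uint8)
k=max(cv2.findContours(g,0,cv2.CHAIN_APPROX_NONE)[0],key=cv2.contourArea)
e=cv2.fitEllipse(k); print(e); c0=optics.capture("top")
u,v=e[0][0]+440,e[0][1]+250
K=np.array([[c0["fx"],0,c0["cx"]],[0,c0["fy"],c0["cy"]],[0,0,1.]])
n=cv2.undistortPoints(np.array([[[u,v]]]),K,np.array(c0["D"]))[0,0]
d=rot(c0["orientation"])@np.array([n[0],-n[1],-1]); o=np.array(c0["origin"]); print("saucer ell @z10",o+d*(.010-o[2])/d[2])
E
```

```text
[ 0.47604331 -0.29528398  0.1773166 ] 0.0566526095128897 [-0.16431004 -0.67313699 -1.63102431]
saucer 12044 c 474.7 -294.8 r 60.1 mean [ 474.7 -279.1    7.5]
((37.31687545776367, 37.25055694580078), (57.98516845703125, 59.890281677246094), 130.54800415039062)
saucer ell @z10 [ 0.47527345 -0.29533876  0.01      ]
```

View pics/w3.png

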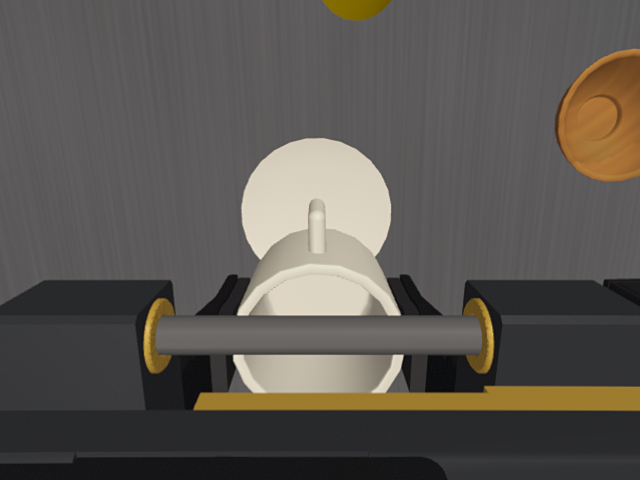

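The wrist view shows the cup held upright at (318,300) over the saucer, whose visible edge is centred near column 317. Nothing is in the way below, so I can lower it.

drive_tool:
  motion:
    - [0.5,0,-1,40,0]
    - [0.5,0,-1,85,0]
    - [0.5,0,-1,120,0]
    - [0.5,0,-1,140,0]
    - [0.5,0,-1,148,0]
    - [0.5,0,-1,151,0]
    - [0.5,0,-1,152.5,0]
    - [0.5,0,-1,153.3,0]
    - [0.5,0,-1,153.8,0]
    - [0.5,0,-1,153.8,0]
    - [0.5,0,-1,153.8,0]

```text
clock: 20.05
eef_pos: [0.4746, -0.2965, 0.0241]
tool_rot: [0.0, 0.716, 0.698, 0.0]
force: [0.5, -1.0, -1.6]
grip_width: 0.0566
grip_force: 12.0
```

drive_tool:
  motion:
    - [0.5,0,0,0.4,0]
    - [0.5,0,0,0.8,0]
    - [0.5,0,0,1.1,0]
    - [0.5,0,0,1.1,0]

```text
clock: 20.55
eef_pos: [0.4745, -0.2965, 0.023]
tool_rot: [-0.0, 0.716, 0.698, 0.0]
force: [-0.7, 0.2, 2.0]
grip_width: 0.0567
grip_force: 12.0
```

drive_tool:
  motion:
    - [0.25,0,0,0,0]
    - [0.25,0,0,0,0]
    - [0.1,0,0,0,0]
    - [0,0,0,0,0]
    - [0,0,0,0,0]
    - [0,0,0,-25,0]
    - [0,0,0,-65,0]
    - [0,0,0,-110,0]
    - [0,0,0,-150,0]
    - [0,0,0,-180,0]
    - [0,0,0,-180,0]
    - [0,0,0,-180,0]

```text
clock: 22.05
eef_pos: [0.4743, -0.2961, 0.2022]
tool_rot: [-0.0, 0.716, 0.698, -0.0]
force: [0.2, 0.7, 0.7]
grip_width: 0.0873
grip_force: 0.0
```

```bash
python3 - <<'E'
from h import *
print(arm.sense()["eef_pos"])
W=cloud(optics.capture("wrist")); near("cup w",W,.475,-.2955,.034,.055,.07); near("saucer w",W,.475,-.2955,.07,.004,.013)
S=cloud(optics.capture("scene"));near("cup s",S,.475,-.2955,.034,.055,.07);near("tamper",S,.508,.225,.022,.082,.11)
near("jug",S,.495,.325,.035,.112,.14)
go(330,-280,200,30)
go(508.2,224.4,200,88.55)
E
```

```text
[ 0.47426251 -0.29610959  0.20217956]
cup w 1399 c 475.1 -295.2 r 28.9 mean [ 475.2 -295.6   61.1]
saucer w 11832 c 474.7 -294.8 r 60.1 mean [ 474.7 -289.6    8.7]
cup s 367 c 476.0 -295.5 r 29.8 mean [ 477.6 -296.4   60. ]
tamper 186 c 510.3 225.2 r 17.1 mean [511.3 221.3  90.9]
jug 397 c 494.0 325.1 r 29.7 mean [496.  322.3 116.1]
shift [  12.5 -144.3    2. ] yaw -0.5486 clock 22.15
shift [521.2  21.2   1.9] yaw -1.5705 clock 22.15
```

drive_tool:
  motion:
    - [0,40,2,2,-0.15]
    - [0,90,4,2,-0.32]
    - [0,140,6,2,-0.49]
    - [0,190,8,2,-0.66]
    - [0,240,10,2,-0.83]
    - [0,290,12,2,-1.0]
    - [0,340,14,2,-1.17]
    - [0,390,16,2,-1.34]
    - [0,440,18,2,-1.5]
    - [0,490,20,2,-1.57]
    - [0,521,21,2,-1.57]
    - [0,521,21,2,-1.57]
    - [0,521,21,2,-1.57]
    - [0,521,21,2,-1.57]

```text
clock: 23.9
eef_pos: [0.5087, 0.2224, 0.2006]
tool_rot: [-0.0, 0.014, 1.0, -0.0]
force: [0.9, 0.1, 0.5]
grip_width: 0.0873
grip_force: 0.0
```

```bash
python3 - <<'E'
from h import *
print(arm.sense()["eef_pos"])
go(508.2,224.4,57,88.55)
W=cloud(optics.capture("wrist")); near("tamper w",W,.508,.2245,.022,.082,.11)
E
```

```text
[0.5086733  0.22237974 0.20064915]
shift [  0.5   2.1 143.6] yaw -0.0026 clock 23.9
tamper w 1726 c 506.9 225.4 r 15.9 mean [505.5 225.5  92.8]
```

drive_tool:
  motion:
    - [0,0.5,2.3,50,0]
    - [0,0.5,2.3,100,0]
    - [0,0.5,2.3,130,0]
    - [0,0.5,2.3,143.5,0]
    - [0,0.5,2.3,143.5,0]
    - [0.8,0.5,2.3,143.5,0]
    - [0.8,0.5,2.3,143.5,0]
    - [0.8,0.5,2.3,143.5,0]
    - [0.8,0.5,2.3,143.5,0]
    - [0.8,0.5,2.3,143.5,0]
    - [0.8,0.5,2.3,143.5,0]
    - [0.8,0.5,2.3,143.5,0]
    - [0.8,0.5,2.3,143.5,0]
  squeeze: 25

```text
clock: 25.58
eef_pos: [0.5081, 0.2259, 0.0573]
tool_rot: [-0.0, 0.013, 1.0, -0.0]
force: [0.5, -2.4, -0.1]
grip_width: 0.0316
grip_force: 25.0
```

```bash
python3 - <<'E'
from h import *
print(arm.sense()["eef_pos"])
go(578.3,12.2,59,88.55)
E
```

```text
[0.50810102 0.2258736  0.05729349]
shift [ -75.7 -211.8   -1.6] yaw -0.0007 clock 25.57
```

drive_tool:
  motion:
    - [0.8,0,0,-30,0]
    - [0.8,0,0,-70,0]
    - [0.8,0,0,-97,0]
    - [0.8,-6,-15,-97,0]
    - [0.8,-24,-65,-97,0]
    - [0.8,-42,-115,-97,0]
    - [0.8,-59,-165,-97,0]
    - [0.8,-71,-200,-97,0]
    - [0.8,-76,-212,-97,0]
    - [0.8,-76,-212,-80,0]
    - [0.8,-76,-212,-50,0]
    - [0.8,-76,-212,-25,0]
    - [0.8,-76,-212,-12,0]
    - [0.8,-76,-212,-6,0]
    - [0.8,-76,-212,-4,0]
    - [0.8,-76,-212,-4,0]
    - [0.8,-76,-212,-4,0]

```text
clock: 27.7
eef_pos: [0.579, 0.0123, 0.062]
tool_rot: [0.001, 0.013, 1.0, 0.0]
force: [-0.5, 0.3, -3.7]
grip_width: 0.0313
grip_force: 24.9
```

```bash
python3 - <<'E'
from h import *
s=arm.sense();print(s["eef_pos"],s["force"]); go(578.3,12.2,59,88.55)
S=cloud(optics.capture("scene"));near("tamper s",S,.579,.012,.022,.088,.11)
E
```

```text
[0.57904973 0.01233179 0.06200692] [-0.46142566  0.253447   -3.71324933]
shift [ 0.7 -0.2  3. ] yaw -0.0006 clock 27.7
tamper s 99 c 581.0 13.4 r 21.2 mean [587.6  19.1  96.7]
```

drive_tool:
  motion:
    - [0.8,0.3,0,1,0]
    - [0.8,0.3,0,2,0]
    - [0.8,0.3,0,2.7,0]
    - [0.8,0.3,0,3.2,0]
    - [0.8,0.3,0,3.2,0]

```text
clock: 28.38
eef_pos: [0.5787, 0.0121, 0.0592]
tool_rot: [0.0, 0.013, 1.0, 0.0]
force: [-4.6, -1.2, 9.0]
grip_width: 0.0314
grip_force: 25.0
```

drive_tool:
  motion:
    - [0,0,0,-0.5,0]
    - [0,0,0,-0.5,0]
    - [0,0,0,-0.5,0]
    - [0,0,0,-25,0]
    - [0,0,0,-60,0]
    - [0,0,0,-100,0]
    - [0,15,50,-130,0]
    - [0,32,110,-140,0]
    - [0,49,170,-140,0]
    - [0,66,230,-140,0]
    - [0,82,280,-140,0]
    - [0,92,312,-140,0]
    - [0,92,312,-140,0]
    - [0,92,312,-140,0]
    - [0,92,312,-140,0]

```text
clock: 30.25
eef_pos: [0.4951, 0.3251, 0.1982]
tool_rot: [0.0, 0.014, 1.0, -0.0]
force: [0.6, 0.1, 1.1]
grip_width: 0.0868
grip_force: 0.0
```

```bash
python3 - <<'E'
from h import *
T=cloud(optics.capture("top"));near("tamper top",T,.578,.012,.025,.085,.105)
near("tamper top t0",np.load("top0.npy"),.578,.012,.025,.085,.105)
S=cloud(optics.capture("scene"));near("tamper s",S,.579,.012,.022,.088,.11);near("t0",np.load("scene0.npy"),.579,.012,.022,.088,.11)
W=cloud(optics.capture("wrist")); near("jug w",W,.495,.325,.034,.108,.14)
print(arm.sense()["eef_pos"]); go(495,325.2,71,88.55)
E
```

```text
tamper top 211 c 579.1 11.3 r 16.1 mean [578.2  11.2  95.4]
tamper top t0 212 c 578.6 12.0 r 15.7 mean [577.8  11.9  95.3]
tamper s 249 c 578.7 11.4 r 16.5 mean [580.4   9.7  94.7]
t0 242 c 579.3 12.6 r 16.3 mean [580.5  10.5  94.7]
jug w 6252 c 492.4 326.4 r 27.9 mean [490.7 326.5 116.7]
[0.49484441 0.32567983 0.19827173]
shift [ -0.2  -0.5 127.3] yaw -0.0021 clock 30.4
```

drive_tool:
  motion:
    - [0,0.5,0,40,0]
    - [0,0.5,0,85,0]
    - [0,0.5,0,112,0]
    - [0,0.5,0,127,0]
    - [0,0.5,0,127,0]
    - [0.5,0.5,0,127,0]
    - [0.5,0.5,0,127,0]
    - [0.5,0.5,0,127,0]
    - [0.5,0.5,0,127,0]
    - [0.5,0.5,0,127,0]
    - [0.5,0.5,0,127,0]
  squeeze: 20

```text
clock: 31.78
eef_pos: [0.4942, 0.3265, 0.0716]
tool_rot: [0.0, 0.013, 1.0, 0.0]
force: [-1.4, -1.8, 5.6]
grip_width: 0.0597
grip_force: 20.0
```

```bash
python3 - <<'E'
from h import *
print(arm.sense()["eef_pos"])
go(507.4,17.4,73,88.55)
E
```

```text
[0.49419286 0.32652861 0.07158774]
shift [ -21.2 -308.7   -1.5] yaw -0.0007 clock 31.77
```

drive_tool:
  motion:
    - [0.5,0,0,-30,0]
    - [0.5,0,0,-70,0]
    - [0.5,0,0,-97,0]
    - [0.5,-1,-20,-97,0]
    - [0.5,-4,-65,-97,0]
    - [0.5,-8,-120,-97,0]
    - [0.5,-12,-175,-97,0]
    - [0.5,-16,-230,-97,0]
    - [0.5,-19,-275,-97,0]
    - [0.5,-21,-300,-97,0]
    - [0.5,-21,-308.5,-90,0]
    - [0.5,-21,-308.5,-60,0]
    - [0.5,-21,-308.5,-30,0]
    - [0.5,-21,-308.5,-14,0]
    - [0.5,-21,-308.5,-7,0]
    - [0.5,-21,-308.5,-4,0]
    - [0.5,-21,-308.5,-4,0]
    - [0.5,-21,-308.5,-4,0]

```text
clock: 34.02
eef_pos: [0.5074, 0.0177, 0.0758]
tool_rot: [0.001, 0.013, 1.0, 0.0]
force: [0.0, -0.3, -3.2]
grip_width: 0.0597
grip_force: 20.0
```

```bash
python3 - <<'E'
from h import *
s=arm.sense();print(s["eef_pos"],s["force"]); go(507.4,17.4,73,88.55)
E
```

```text
[0.50738662 0.01771789 0.07579338] [ 0.00486686 -0.30209161 -3.1874683 ]
shift [-0.  -0.3  2.8] yaw -0.0005 clock 34.02
```

drive_tool:
  motion:
    - [0.5,0,0,1,0]
    - [0.5,0,0,2,0]
    - [0.5,0,0,2.6,0]
    - [0.5,0,0,3,0]
    - [0.5,0,0,3,0]

```text
clock: 34.65
eef_pos: [0.5077, 0.0176, 0.0735]
tool_rot: [0.001, 0.013, 1.0, 0.0]
force: [-4.4, -0.7, 13.1]
grip_width: 0.0592
grip_force: 20.0
```

drive_tool:
  motion:
    - [0.5,0,0,-0.4,0]
    - [0,0,0,-0.4,0]
    - [0,0,0,-0.4,0]
    - [0,0,0,-0.4,0]
    - [0,0,0,-25,0]
    - [0,0,0,-60,0]
    - [0,0,0,-100,0]
    - [0,0,0,-140,0]
    - [0,10,50,-150,0]
    - [0,10,110,-150,0]
    - [0,10,170,-150,0]
    - [0,10,230,-150,0]
    - [0,10,280,-150,0]
    - [0,10,300,-150,0]
    - [0,10,300,-150,0]
    - [0,10,300,-150,0]

```text
clock: 36.65
eef_pos: [0.5053, 0.3155, 0.2223]
tool_rot: [0.0, 0.014, 1.0, -0.0]
force: [0.7, -0.5, 0.4]
grip_width: 0.0868
grip_force: 0.0
```

```bash
python3 - <<'E'
from h import *
c=optics.capture("top");T=cloud(c);cv2.imwrite("pics/topf.png",c["image"]);d=optics.capture("scene");S=cloud(d);cv2.imwrite("pics/scenef.png",d["image"])
T0=np.load("top0.npy");S0=np.load("scene0.npy")
for n,A,B in(("top",T0,T),("scene",S0,S)):
    for m,C in((n+"0",A),(n+"f",B)):
        near("jug "+m,C,.507,.017,.034,.109,.14); near("tamper "+m,C,.578,.012,.022,.085,.105)
        near("bowl "+m,C,.691,-.226,.055,.028,.045); near("can "+m,C,.701,.245,.045,.1,.13);near("yel "+m,C,.508,-.122,.035,.1,.13)
near("cup",T,.475,-.2955,.034,.055,.07)
E
```

```text
jug top0 687 c 506.8 16.4 r 28.5 mean [506.7  17.1 119.2]
tamper top0 212 c 578.6 12.0 r 15.7 mean [577.8  11.9  95.3]
bowl top0 454 c 691.0 -225.7 r 44.8 mean [ 695.8 -229.1   34.5]
can top0 772 c 701.5 245.4 r 30.9 mean [700.7 244.2 110. ]
yel top0 722 c 508.9 -123.0 r 30.0 mean [ 508.9 -121.8  112.5]
jug topf 689 c 507.4 16.9 r 27.9 mean [506.8  16.5 119.1]
tamper topf 213 c 579.0 11.2 r 15.9 mean [578.1  11.3  95.5]
bowl topf 465 c 691.7 -225.7 r 44.7 mean [ 695.8 -229.3   34.3]
can topf 773 c 701.4 245.3 r 31.0 mean [700.7 244.3 110.1]
yel topf 723 c 509.0 -123.1 r 30.1 mean [ 508.8 -122.   112.6]
jug scene0 690 c 505.6 16.7 r 29.5 mean [510.2  14.5 118.1]
tamper scene0 265 c 579.8 12.4 r 16.7 mean [581.    9.9  94.1]
bowl scene0 804 c 689.9 -225.3 r 45.9 mean [ 685.3 -222.9   34.1]
can scene0 772 c 702.1 245.1 r 32.6 mean [704.3 240.9 108.8]
yel scene0 871 c 509.8 -122.9 r 29.8 mean [ 513.1 -125.4  111.4]
jug scenef 692 c 506.7 15.5 r 29.4 mean [510.2  14.  118.1]
tamper scenef 272 c 578.4 11.4 r 17.0 mean [581.1   9.4  94. ]
bowl scenef 806 c 690.0 -225.7 r 45.1 mean [ 685.6 -222.9   34.1]
can scenef 777 c 704.1 244.9 r 32.7 mean [704.4 240.6 108.8]
yel scenef 865 c 508.4 -123.3 r 30.1 mean [ 513.  -125.5  111.5]
cup 227 c 476.4 -295.4 r 29.0 mean [ 476.8 -295.6   61. ]
```

View pics/scenef.png

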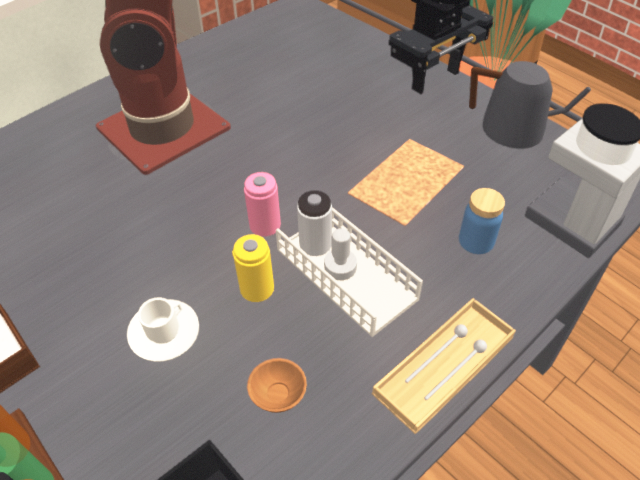

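The final scene view shows the cup upright on its saucer at (160,322), with the jug (315,222) and tamper (341,252) back in the rack. The positions measured before and after differ by less than about 1 mm. The arm is clear of everything.

```bash
python3 -c "
from bench import sign_off; print(sign_off())"
```

```text
the job is handed in; nothing more can be done
None
```

The job is handed in at about 37 s of the 131 s allowed: the cup stands upright on its saucer, about 1 mm from the middle, the jug and tamper are back upright in the rack within about 1 mm of where they started, and the bowl and canister did not move.

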